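# Take the circuit board off the pile of brackets

## Robot

A 6-joint arm with a two-finger parallel gripper is mounted at the origin on the work surface. World frame = base frame: x ahead of the robot, y to its left, z up, the work surface at z = 0. Lengths are in mm, angles in rad, forces in N, time in s.
With the tool pointing down it reaches from about 350 to 775 mm from the base axis. Payload 7.3 kg.
Tool frame: the origin (TCP) lies on the front face of the gripper's body, between the roots of the fingers; the fingertips stand 66 mm ahead of it and the grasp point (between the pads) lies 47 mm ahead of it (bot.tip_extent is the distance from the TCP to the fingertips, in mm); z points along the fingers, y is the line along which they close (so a half turn about z gives the same grasp; the last joint's range is limited). The gripper opens to 92 mm and grips with 3 to 60 N. Pads are 19 mm wide; open, the fingers measure 130 mm over their backs; the gripper's body (75 mm by 190 mm) begins 47 mm behind the grasp point.
Start: joints at [1.079, 0.342, 1.524, -0, 1.275, -0.146], TCP at [177.932, 493.942, 292.241] pointing down, gripper open.
Joint ranges: [-2.53, 2.53], [-0.77, 2.02], [0.04, 2.7], [-1, 4.14], [0.28, 2.66], [-3.11, 3.11]. Speed limits (rad/s): [2.57, 2.57, 3.14, 3.14, 3.14, 3.14].

## Interface

Orientations are given as [roll, pitch, yaw] about the fixed x, y, z axes, in that order (R = Rz(yaw) Ry(pitch) Rx(roll)).
In Python, from plant import readout, viewer, order, bot gives the robot as it stands.
- The arm moves only by the shell command python3 -m creep 'ROWS'. ROWS is text: rows parted by semicolons, each of 7 numbers parted by spaces: the shift along the world's x, y, z in m, then the turn, a rotation vector about the world's x, y, z in rad, then the opening in per cent of the stroke, from 0 (shut) to 100 (fully open). A call has 1 to 8 rows; each row shifts and turns the commanded pose from where the row before left it; what a row does not reach is not made up. A row lasts 1/12 s, in which the tool goes at most 41.7 mm and 7.16 degrees, less where a joint would pass 70% of its speed; a pose out of reach is approached as far as the arm can. A call is refused whole if a number of a shift passes 0.0417 or a number of a turn 0.125, either way. A call with a gripper value outside its range is refused whole. The fingers move at their own pace and stop on an object; the grip force is fixed at half the most. Time passes only in rows, so rows that do not move let the fingers close. It gives the time, the measured TCP pose, the force, the opening and the grip force at its end, in the units of the state.
- readout.get_obs(): the state, without advancing time (a new reading comes with each control period).
- viewer.capture(name): name is "scene" or "top"; returns the picture (400x640x3 uint8, red, green, blue); there is no depth.
- viewer.camera_info(name): a dict with "fx", "fy", "cx", "cy" (pixels), "origin" and "rotation" of the camera in the world. Camera axes: x right, y up, looking along -z (the intrinsics and any distortion apply to the point x, -y, -z); pixel columns grow to the right and rows downward; lengths in mm; the calibration is good to about 2 mm. A picture is of the moment at which its call begins. camera_info takes no time and is no camera call.
- order.close_job(): hands the job in; it is judged then, once.
The state is a dict: "time": time; "joint_positions": joint angles; "dq": joint speeds; "tau": joint torques, N m; "tool_pos": TCP position; "tcp_rot": TCP orientation; "contact_force": force on the tool from outside, world axes, zero at the start; "moment": the same for the moment, N m; "grip_width": finger opening in mm; "finger_force": force on a finger pad.
Only numpy, scipy, OpenCV 4.12 (cv2) and the standard library are available. Lean on these libraries where they do the work, as an engineer would, in place of code of your own. Each camera call takes 0.05 s, during which the arm holds its last target. There are 200 camera calls.

## Task

On the grey mat a circuit board with a finned heat sink lies across two metal brackets. Lift this board off without shifting the two brackets, and lay it gently (not dropped) in the empty black tray: flat on the tray's floor, components up, its long side along the tray's long side.

Things in the scene. Friction and masses are not known exactly. Their poses are not given: they have to be found in the camera images.
- board: Green circuit board 85 x 130 x 4 mm, about 0.2 kg, loose, level across the brackets. Fixed at its centre a finned aluminium heat sink, 28 mm (x) by 50 mm (y), top 39 mm above the board's underside: grip it across the 28 mm. Other parts, up to 11 mm tall, only beyond 40 mm from the centre, at the short ends. Origin: centre of underside; y along the long side, z up (component side). A like board lying alone is not meant.
- bracket_a: Aluminium bracket, 110 mm long, 74 mm wide, loose on a 4 mm grey mat, open side down: flat seat 18 mm high that carries one end of the board; the outer long edge (away from the other bracket) is a flange 30 mm high. Origin: centre of underside; x along its length, +y to the flange, z up. Must stay where it is.
- bracket_b: Steel bracket, 100 mm long, 74 mm wide, loose on a 4 mm grey mat, open side down: flat seat 18 mm high that carries one end of the board; the outer long edge (away from the other bracket) is a flange 30 mm high. Origin: centre of underside; x along its length, +y to the flange, z up. Must stay where it is.
- tray: Empty shallow black tray without dividers, fixed to the bench, outside 160 x 210 x 16 mm, walls and floor 5 mm thick (inside 150 x 200 mm, 11 mm deep). Origin: centre of the underside; x along the short side, y along the long side, z up.
Mind the look-alikes: they are no part of the job. Leave any orange look-alike of the board alone.

How it is judged:
By the outcome, as a careful person would: the job done as asked, in the order asked, and still so for the second after the job is handed in, with the robot touching nothing.
It also fails if it takes over 42 s, if anything falls off the work surface, if the arm or the gripper's body presses on something with over 40 N, if the wrist force passes 120 N, or if a joint passes its speed limit or range.

## Working session

There is one attempt and no reset: what is moved stays moved. The work goes in short steps, Python scripts to look and compute and a shell command to move; the robot and the scene stay as the last step left them, time stands still between calls to the robot, and variables do not carry over. Pictures are saved under pics/ and viewed, at most 10 in all, crops included, and the job is handed in when it is done.

```bash
mkdir -p pics
python3 - <<'E'
from plant import readout, viewer, order, bot
import cv2
for n in("scene","top"):
    cv2.imwrite(f"pics/{n}0.png",viewer.capture(n)[:,:,::-1]); print(viewer.camera_info(n))
print(readout.get_obs())
E
```

```text
{'fx': 424.4814793097985, 'fy': 424.4814793097985, 'cx': 319.1224864401898, 'cy': 199.1918236361357, 'origin': array([1365.70159731,  -81.66156757,  594.92126387]), 'rotation': array([9.94467877e-01, 2.26511039e-04, 1.50483771e+00])}
{'fx': 480.62113479833937, 'fy': 480.62113479833937, 'cx': 311.9474308800471, 'cy': 197.19389303426559, 'origin': array([ 314.58438816,  -12.36043994, 1133.3877624 ]), 'rotation': array([ 0.18658816,  0.0182688 , -1.56625423])}
{'time': 0.1, 'joint_positions': array([ 1.07898977e+00,  3.42672037e-01,  1.52488551e+00,  1.81940176e-05,
        1.27538713e+00, -1.45995139e-01]), 'dq': array([ 0.00083557, -0.0012327 , -0.00353822, -0.00034636, -0.00044966,
       -0.00163401]), 'tau': array([ 2.51804049e-03, -4.32003701e+01, -2.44695336e+01,  7.19783432e-02,
        5.26324776e-02, -5.10266909e-05]), 'tool_pos': array([177.80522492, 493.70378653, 291.61709471]), 'tcp_rot': array([-3.14025754e+00, -2.13902682e-04,  2.79577578e+00]), 'contact_force': array([-0.64801306, -0.00754824, -0.38322333]), 'moment': array([-0.05056495, -0.03679696, -0.01539274]), 'finger_force': 0.0, 'grip_width': 91.68901009223154}
```

View pics/scene0.png

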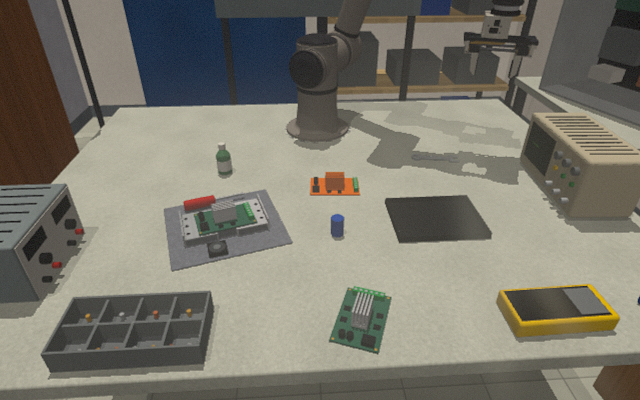

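View pics/top0.png

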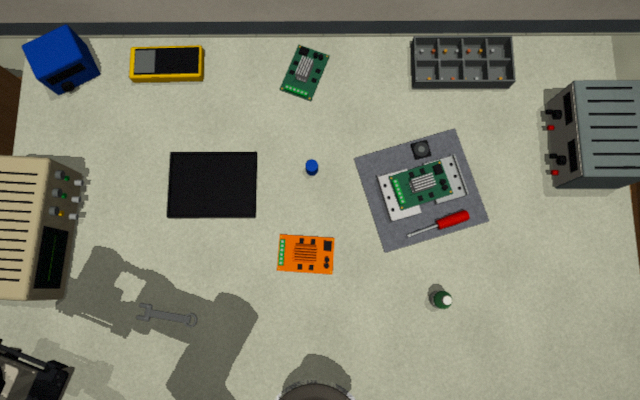

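The scene shows three boards, with these pixels in the top view:
- A green board across brackets on the mat, at (422,185). This is the one I choose.
- A lone green look-alike at (305,72).
- An orange look-alike at (306,253).

The empty tray is at (212,184). The compartment box at (463,62) is not the tray.

```bash
cat > h.py <<'E'
import numpy as np, cv2
from scipy.spatial.transform import Rotation as R
from plant import viewer
def ray(n,uv,z):
    c=viewer.camera_info(n); uv=np.atleast_2d(uv).astype(float)
    d=np.c_[(uv[:,0]-c['cx'])/c['fx'],-(uv[:,1]-c['cy'])/c['fy'],-np.ones(len(uv))]
    d=R.from_euler('xyz',c['rotation']).apply(d); o=c['origin']
    return (o+d*((z-o[2])/d[:,2])[:,None])[:,:2]
def proj(n,P):
    c=viewer.camera_info(n); q=R.from_euler('xyz',c['rotation']).inv().apply(np.atleast_2d(P)-c['origin'])
    return np.c_[c['cx']+c['fx']*q[:,0]/-q[:,2], c['cy']+c['fy']*q[:,1]/q[:,2]]
def rect(n,mask,z):
    cs,_=cv2.findContours(mask.astype(np.uint8),0,cv2.CHAIN_APPROX_NONE)
    c=max(cs,key=cv2.contourArea)[:,0]
    return cv2.minAreaRect(ray(n,c,z).astype(np.float32))
E
python3 - <<'E'
from h import *
t=cv2.imread('pics/top0.png'); s=cv2.imread('pics/scene0.png')
a=cv2.resize(t[125:255,350:495],None,fx=4,fy=4,interpolation=2)
b=cv2.resize(s[185:270,160:295],None,fx=4,fy=4,interpolation=2)
b=cv2.resize(b,(a.shape[1]//1,int(b.shape[0]*a.shape[1]/b.shape[1])))
cv2.imwrite('pics/c_top.png',a);cv2.imwrite('pics/c_scene.png',b)
def box(im,x0,y0,x1,y1):
    m=np.zeros(im.shape[:2],bool);m[y0:y1,x0:x1]=1;return m
h=cv2.cvtColor(t,cv2.COLOR_BGR2HSV)
g=box(t,370,140,480,225)&(h[...,0]>45)&(h[...,0]<95)&(h[...,1]>90)
g=cv2.morphologyEx(g.astype(np.uint8),cv2.MORPH_CLOSE,np.ones((5,5)))
print('board',rect('top',g,26))
k=box(t,155,140,270,230)&(h[...,2]<70)
print('tray',rect('top',k,16))
hs=cv2.cvtColor(s,cv2.COLOR_BGR2HSV)
k=box(s,375,185,500,250)&(hs[...,2]<70); print('tray s',rect('scene',k,12))
for z in (4,26,61): print(z,ray('top',[[422,185]],z))
E
```

```text
board ((554.2559204101562, -245.35470581054688), (85.10867309570312, 128.46279907226562), 17.858009338378906)
tray ((557.2012329101562, 247.92686462402344), (159.01010131835938, 209.91665649414062), 0.10698200017213821)
tray s ((564.66943359375, 228.12527465820312), (174.5864715576172, 176.96136474609375), 0.21437135338783264)
4 [[ 557.71800879 -254.02679097]]
26 [[ 552.98186782 -249.31923179]]
61 [[ 545.44709809 -241.82993311]]
```

View pics/c_top.png

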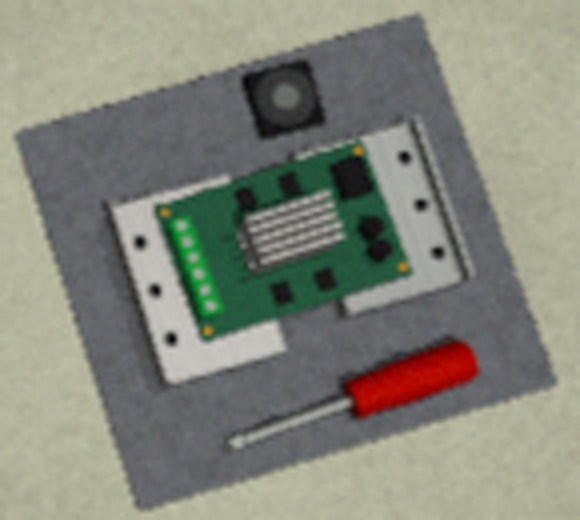

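View pics/c_scene.png

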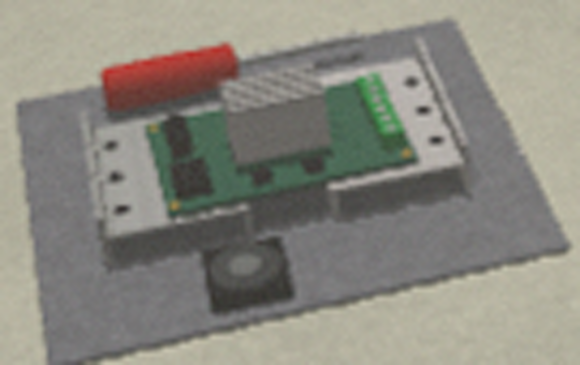

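The crops confirm it: the green board with the heat sink lies across two brackets with holes, one corner dot near each corner. I'll cross-check the centre from both views using the yellow dots, and from the heat-sink top.

```bash
python3 - <<'E'
from h import *
top=np.array([[403,268],[358,152],[165,212],[207,331]])/4-.4+[350,125]
sc=np.array([[153,128],[177,205],[408,153]])/(580/135)-.4+[160,185]
a=ray('top',top,26); b=ray('scene',sc,26)
print(a.round(1),a.mean(0)); print(b.round(1),(b[0]+b[2])/2,(a[0]+a[2])/2)
v=a[0]-a[3]; w=a[1]-a[2]; print(np.degrees(np.arctan2(-v[0],v[1])),np.degrees(np.arctan2(w[1],w[0])),np.degrees(np.arctan2(v[1],v[0])))
t=cv2.imread('pics/top0.png'); h=cv2.cvtColor(t,cv2.COLOR_BGR2HSV)
m=np.zeros(t.shape[:2],bool); m[172:194,409:438]=1
m&=(h[...,1]<70)&(h[...,2]>90)
m=cv2.morphologyEx(m.astype(np.uint8),cv2.MORPH_CLOSE,np.ones((3,3)))
print('hs',rect('top',m,61))
print('tray floor corners in scene', proj('scene',[[477,143,16],[637,353,16],[477,353,16],[637,143,16]]).round())
E
python3 -m creep '0.03 -0.03 0 0 0 -0.07 100;0.03 -0.03 0 0 0 -0.07 100;0.03 -0.03 0 0 0 -0.07 100;0.03 -0.03 0 0 0 -0.07 100;0.03 -0.03 0 0 0 -0.07 100;0.03 -0.03 0 0 0 -0.07 100;0.03 -0.03 0 0 0 -0.07 100;0.03 -0.03 0 0 0 -0.07 100'
```

```text
[[ 537.2 -314.7]
 [ 607.2 -291.7]
 [ 570.8 -176.9]
 [ 499.8 -199.4]] [ 553.73887629 -245.67966251]
[[ 538.  -316.6]
 [ 608.2 -292.2]
 [ 570.4 -177.1]] [ 554.21251524 -246.8696032 ] [ 554.00525067 -245.81423226]
-161.9852239324504 -72.3882093283998 -71.98522393245038
hs ((552.6092529296875, -242.4647979736328), (30.51994514465332, 58.90995407104492), 18.681745529174805)
tray floor corners in scene [[385. 197.]
 [492. 232.]
 [466. 194.]
 [399. 236.]]
time: 0.77
tool_pos: [414.6, 256.5, 292.1]
tcp_rot: [-3.141, -0.0, 2.232]
contact_force: [-0.8, -0.1, 0.1]
grip_width: 92.1
finger_force: 0.0
```

```bash
python3 -m creep '0.009 -0.031 0 0 0 -0.022 100;0.009 -0.031 0 0 0 -0.022 100;0.009 -0.031 0 0 0 -0.022 100;0.009 -0.031 0 0 0 -0.022 100;0.009 -0.031 0 0 0 -0.022 100;0.009 -0.031 0 0 0 -0.022 100;0.009 -0.031 0 0 0 -0.022 100;0.009 -0.031 0 0 0 -0.022 100'
python3 -m creep '0.009 -0.031 -0.01 0 0 -0.022 100;0.009 -0.031 -0.01 0 0 -0.022 100;0.009 -0.031 -0.01 0 0 -0.022 100;0.009 -0.031 -0.01 0 0 -0.022 100;0.009 -0.031 -0.01 0 0 -0.022 100;0.009 -0.031 -0.01 0 0 -0.022 100;0.009 -0.031 -0.01 0 0 -0.022 100;0 -0.01 0 0 0 0 100'
```

```text
time: 1.43
tool_pos: [485.6, 8.7, 292.0]
tcp_rot: [-3.141, -0.0, 2.059]
contact_force: [0.9, 0.5, -1.0]
grip_width: 91.9
finger_force: 0.0
time: 2.1
tool_pos: [548.6, -220.5, 219.4]
tcp_rot: [-3.139, -0.001, 1.902]
contact_force: [-1.2, 0.6, -0.7]
grip_width: 91.6
finger_force: 0.0
```

```bash
python3 -m creep '0.003 -0.012 -0.02 0 0 -0.01 100;0.002 -0.012 -0.025 0 0 -0.01 100;0 0 -0.025 0 0 0 100;0 0 0 0 0 0 100;0 0 0 0 0 0 100'
python3 - <<'E'
from h import *
s=viewer.capture('scene')[:,:,::-1]; t=viewer.capture('top')[:,:,::-1]
a=cv2.resize(s[130:280,150:310],None,fx=3.5,fy=3.5,interpolation=2)
cv2.imwrite('pics/s1.png',a)
E
```

```text
time: 2.52
tool_pos: [552.9, -240.0, 151.3]
tcp_rot: [-3.139, -0.003, 1.886]
contact_force: [0.7, 0.2, 0.8]
grip_width: 91.9
finger_force: 0.0
```

View pics/s1.png

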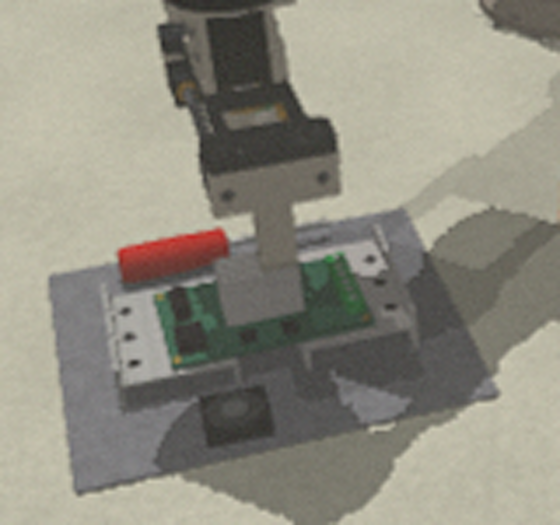

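The picture shows the open gripper above the heat sink at (260,290), with the fingers straddling its 28 mm faces and about 6 mm of y still to go. I'll centre and descend.

```bash
python3 -m creep '0.001 -0.006 -0.012 0 0 -0.003 100;0 0 -0.012 0 0 0 100;0 0 -0.012 0 0 0 100;0 0 -0.009 0 0 0 100;0 0 -0.004 0 0 0 100;0 0 0 0 0 0 100;0 0 0 0 0 0 100'
```

```text
time: 3.2
tool_pos: [554.8, -246.8, 103.3]
tcp_rot: [3.141, 0.0, 1.883]
contact_force: [-0.4, 0.6, 0.9]
grip_width: 92.1
finger_force: 0.0
```

```bash
python3 -m creep '0 0 0 0 0 0 60;0 0 0 0 0 0 45;0 0 0 0 0 0 40;0 0 0 0 0 0 37;0 0 0 0 0 0 35;0 0 0 0 0 0 34;0 0 0 0 0 0 33;0 0 0 0 0 0 32'
python3 -m creep '0 0 0 0 0 0 31;0 0 0 0 0 0 30;0 0 0 0 0 0 29;0 0 0 0 0 0 28;0 0 0 0 0 0 26;0 0 0 0 0 0 20;0 0 0 0 0 0 0;0 0 0 0 0 0 0'
```

```text
time: 3.87
tool_pos: [554.6, -246.7, 103.3]
tcp_rot: [3.141, 0.0, 1.883]
contact_force: [-0.9, 0.5, -0.5]
grip_width: 43.0
finger_force: 0.0
time: 4.53
tool_pos: [554.6, -246.8, 103.2]
tcp_rot: [3.142, -0.0, 1.883]
contact_force: [-0.8, 0.3, 0.2]
grip_width: 27.4
finger_force: 30.0
```

```bash
python3 -m creep '0 0 0.002 0 0 0 0;0 0 0.004 0 0 0 0;0 0 0.006 0 0 0 0;0 0 0.008 0 0 0 0;0 0 0.01 0 0 0 0;0 0 0.015 0 0 0 0;0 0 0.015 0 0 0 0;0 0 0.015 0 0 0 0'
python3 - <<'E'
from h import *
s=viewer.capture('scene')[:,:,::-1]; t=viewer.capture('top')[:,:,::-1]
cv2.imwrite('pics/s2.png',cv2.resize(s[130:280,150:310],None,fx=3.5,fy=3.5,interpolation=2))
E
```

```text
time: 5.2
tool_pos: [554.7, -246.8, 180.0]
tcp_rot: [3.141, 0.001, 1.883]
contact_force: [1.5, -0.4, -2.7]
grip_width: 27.6
finger_force: 30.0
```

View pics/s2.png

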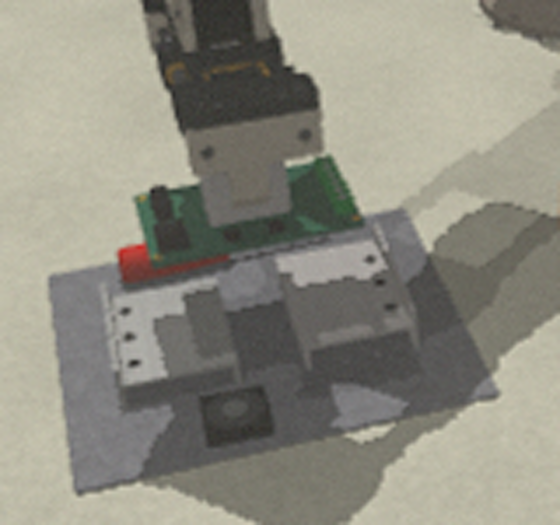

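The board is level in the gripper and clear. The brackets at (180,335) and (345,290) are where they were. Next is the carry to the tray.

```bash
python3 -m creep '0 0.006 0.005 0 0 -0.005 0;0 0.012 0.005 0 0 -0.01 0;0 0.018 0 0 0 -0.015 0;0 0.022 0 0 0 -0.02 0;0 0.025 0 0 0 -0.02 0;0 0.025 0 0 0 -0.02 0;0 0.025 0 0 0 -0.02 0;0 0.025 0 0 0 -0.02 0'
python3 -m creep '0 0.025 0 0 0 -0.02 0;0 0.025 0 0 0 -0.02 0;0 0.025 0 0 0 -0.02 0;0 0.025 0 0 0 -0.02 0;0 0.025 0 0 0 -0.02 0;0 0.025 0 0 0 -0.02 0;0 0.025 0 0 0 -0.02 0;0 0.025 0 0 0 -0.02 0'
python3 -m creep '0 0.025 0 0 0 -0.02 0;0 0.025 0 0 0 -0.02 0;0 0.025 0 0 0 0 0;0 0.022 0 0 0 0 0;0 0.018 0 0 0 0 0;0 0.012 0 0 0 0 0;0 0.006 0 0 0 0 0;0 0 0 0 0 0 0'
```

```text
time: 5.97
tool_pos: [553.9, -87.1, 187.5]
tcp_rot: [-3.14, -0.001, 1.751]
contact_force: [0.3, 0.6, -1.7]
grip_width: 27.7
finger_force: 30.0
time: 6.63
tool_pos: [553.7, 112.8, 187.5]
tcp_rot: [-3.14, 0.0, 1.592]
contact_force: [-0.2, -0.4, -1.9]
grip_width: 27.7
finger_force: 30.0
time: 7.3
tool_pos: [554.1, 245.2, 187.8]
tcp_rot: [-3.141, 0.0, 1.554]
contact_force: [0.9, -1.0, -2.2]
grip_width: 27.8
finger_force: 30.0
```

```bash
python3 -m creep '0.002 0.003 -0.008 0 0 0.01 0;0.001 0 -0.015 0 0 0.007 0;0 0 -0.018 0 0 0 0;0 0 -0.018 0 0 0 0;0 0 -0.015 0 0 0 0;0 0 -0.008 0 0 0 0;0 0 -0.004 0 0 0 0;0 0 0 0 0 0 0'
python3 - <<'E'
from h import *
s=viewer.capture('scene')[:,:,::-1]
cv2.imwrite('pics/s3.png',cv2.resize(s[110:260,360:520],None,fx=3.5,fy=3.5,interpolation=2))
E
```

```text
time: 7.97
tool_pos: [557.5, 246.5, 101.4]
tcp_rot: [-3.14, 0.001, 1.569]
contact_force: [-0.3, 0.1, -2.9]
grip_width: 28.2
finger_force: 30.0
```

View pics/s3.png

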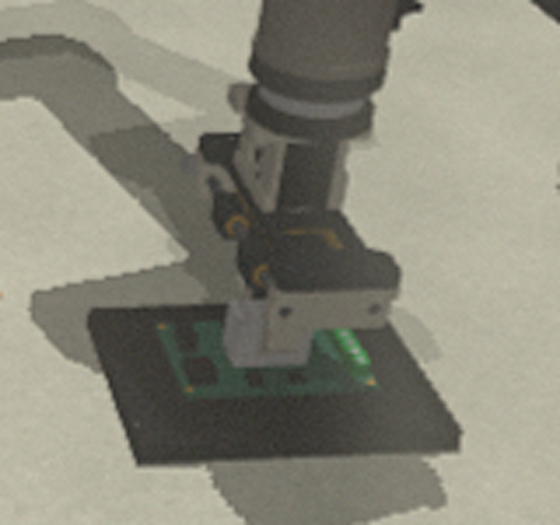

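The board hangs level over the middle of the tray, with corners around (165,325) and (372,382). It is square to the tray and about 15 mm up. I'll lower it slowly.

```bash
python3 -m creep '0 0 -0.004 0 0 0 0;0 0 -0.004 0 0 0 0;0 0 -0.002 0 0 0 0;0 0 -0.001 0 0 0 0;0 0 -0.001 0 0 0 0;0 0 0 0 0 0 0'
python3 -m creep '0 0 -0.001 0 0 0 0;0 0 -0.001 0 0 0 0;0 0 0 0 0 0 0'
```

```text
time: 8.52
tool_pos: [557.6, 247.3, 90.2]
tcp_rot: [3.142, 0.0, 1.57]
contact_force: [0.1, -0.0, -2.2]
grip_width: 27.8
finger_force: 30.0
time: 8.77
tool_pos: [557.5, 247.2, 88.1]
tcp_rot: [-3.141, 0.0, 1.57]
contact_force: [0.5, -0.1, -1.4]
grip_width: 27.8
finger_force: 30.0
```

```bash
python3 -m creep '0 0 -0.0007 0 0 0 0;0 0 -0.0007 0 0 0 0;0 0 0 0 0 0 0'
python3 -m creep '0 0 -0.0005 0 0 0 0;0 0 0 0 0 0 0;0 0 0 0 0 0 0'
```

```text
time: 9.02
tool_pos: [557.6, 247.2, 86.7]
tcp_rot: [-3.141, 0.0, 1.57]
contact_force: [0.3, 0.4, -1.5]
grip_width: 28.2
finger_force: 30.0
time: 9.27
tool_pos: [557.6, 247.3, 86.3]
tcp_rot: [3.141, 0.0, 1.57]
contact_force: [1.1, -0.3, -2.7]
grip_width: 27.6
finger_force: 30.0
```

```bash
python3 -m creep '0 0 -0.0005 0 0 0 0;0 0 0 0 0 0 0;0 0 0 0 0 0 0'
python3 -m creep '0 0 -0.0005 0 0 0 0;0 0 0 0 0 0 0;0 0 0 0 0 0 0'
```

```text
time: 9.52
tool_pos: [557.7, 247.2, 86.2]
tcp_rot: [3.141, -0.0, 1.57]
contact_force: [-1.7, 0.8, 2.5]
grip_width: 27.6
finger_force: 30.0
time: 9.77
tool_pos: [557.7, 247.3, 86.2]
tcp_rot: [3.141, -0.0, 1.57]
contact_force: [-2.6, -1.5, 6.2]
grip_width: 27.7
finger_force: 30.0
```

Contact came at the expected height. I'll release and rise.

```bash
python3 -m creep '0 0 0 0 0 0 31;0 0 0 0 0 0 35;0 0 0 0 0 0 45;0 0 0 0 0 0 60;0 0 0 0 0 0 70;0 0 0 0 0 0 70;0 0 0 0 0 0 70;0 0 0 0 0 0 70'
python3 -m creep '0 0 0.005 0 0 0 70;0 0 0.01 0 0 0 70;0 0 0.015 0 0 0 70;0 0 0.025 0 0 0 70;0 0 0.03 0 0 0 70;0 0 0.035 0 0 0 70;0 0 0.035 0 0 0 70;0 0 0.03 0 0 0 70'
python3 -m creep '-0.02 -0.025 0 0 0 0 70;-0.02 -0.03 0 0 0 0 70;-0.02 -0.03 0 0 0 0 70;-0.02 -0.03 0 0 0 0 70;-0.02 -0.03 0 0 0 0 70;-0.02 -0.03 0 0 0 0 70;-0.01 -0.02 0 0 0 0 70;0 0 0 0 0 0 70'
python3 - <<'E'
from h import *
s=viewer.capture('scene')[:,:,::-1]; t=viewer.capture('top')[:,:,::-1]
cv2.imwrite('pics/s4.png',s); cv2.imwrite('pics/t4.png',t)
h=cv2.cvtColor(t,cv2.COLOR_BGR2HSV)
m=np.zeros(t.shape[:2],bool); m[140:230,160:265]=1
g=m&(h[...,0]>45)&(h[...,0]<95)&(h[...,1]>90)
print(rect('top',cv2.morphologyEx(g.astype(np.uint8),3,np.ones((5,5))),9))
E
```

```text
time: 10.43
tool_pos: [557.6, 247.2, 85.3]
tcp_rot: [3.142, 0.0, 1.57]
contact_force: [-0.7, -0.1, -0.7]
grip_width: 63.4
finger_force: 0.0
time: 11.1
tool_pos: [557.6, 247.3, 274.1]
tcp_rot: [3.139, -0.001, 1.57]
contact_force: [0.4, 1.1, 0.4]
grip_width: 64.2
finger_force: 0.0
time: 11.77
tool_pos: [425.7, 49.7, 271.5]
tcp_rot: [3.141, 0.001, 1.567]
contact_force: [-0.2, 0.3, 0.4]
grip_width: 64.3
finger_force: 0.0
((564.0610961914062, 271.208984375), (98.46113586425781, 89.00363159179688), 0.07347235083580017)
```

View pics/s4.png

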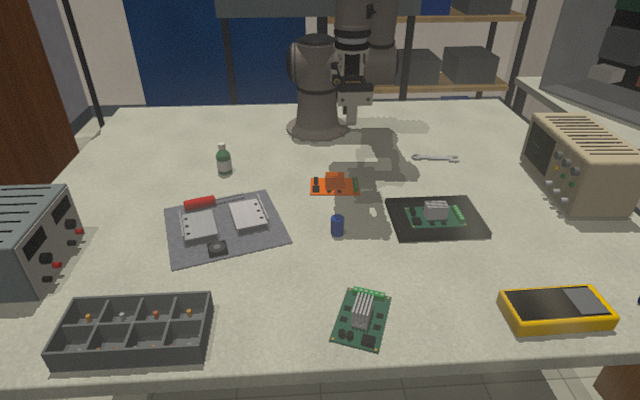

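View pics/t4.png

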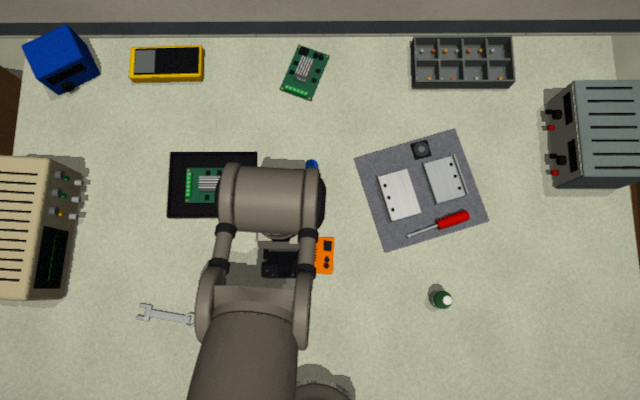

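The scene view shows the board flat in the tray at (435,215), components up, square to the tray. In the top view the brackets at (400,195) and (446,180) are in place. The robot touches nothing, so I'm handing in.

```bash
python3 -c "
from plant import order; print(order.close_job())"
```

```text
the job is handed in; nothing more can be done
None
```

The board now lies flat in the tray, components up and long side along the tray's, with no bracket movement visible in the pictures; handed in at about 12 s of the 42 s limit.

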